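# Assemble a slide incubation chamber over its two guide pins

### The arm

A 7-joint arm with a two-finger parallel gripper is mounted at the origin on a cart in front of the work surface, level with it; the furniture and walls round the work are solid. World frame = base frame: x ahead of the robot, y to its left, z up, the work surface at z = 0. Lengths are in m, angles in rad, forces in N, time in s.
With the tool pointing down it reaches from about 0.4 to 0.875 m from the base axis. Payload 4.4 kg.
Tool frame: the origin (TCP) lies at the very end of the fingers, on their centre line; the grasp point (between the pads) lies 19 mm behind it; z points along the fingers, y is the direction in which the jaws open and shut (so a half turn about z gives the same grasp; the last joint's range is limited). The gripper opens to 85 mm and grips with 20 to 120 N. Pads are 22 mm wide; open, the fingers measure 114 mm over their backs; the gripper's body (76 mm by 85 mm) begins 54 mm behind the grasp point. The pads swing forward as they close: fully open they stand 13 mm farther back than shut.
Start: joints at [-1.223, 0.628, 0.038, 1.517, -0.027, 0.996, -0.02], TCP at [0.261, 0.595, 0.231] pointing down, gripper open.
Joint ranges: [-3.06, 3.06], [-0.37, 2.12], [-1.25, 1.32], [0.18, 2.47], [-1.1, 4.24], [0.23, 1.98], [-2.94, 2.94]. Speed limits (rad/s): [2.57, 2.57, 3.14, 3.14, 3.14, 3.14, 3.14].

### API

Orientations are given as a unit quaternion [w, x, y, z].
In Python, from station import r, imaging, order, nets gives the robot as it stands. Calls block until the motion is done:
- r.move_to(position, orientation): joint-space move of the TCP to a pose.
- r.line_to(position, attitude=None, vel=0.15, threshold=None): straight line of the TCP; attitude=None keeps the orientation; vel is the mean speed in m/s. With threshold (N) it stops when the force on the tool has changed by that much, and returns True; else False.
- r.goto_joints(angles): joint-space move.
- r.set_gripper(opening, force=None): finger opening in m; force is the grip in N (None keeps the last); returns when the fingers have stopped.
- r.pause(seconds).
- r.inverse_kinematics(position, orientation): joint angles nearest the present ones, or None.
- r.state(): the state.
- imaging.capture(name): name is "scene" or "top" or "wrist"; returns (picture, depth): 384x512x3 uint8, red, green, blue; 384x512 float32, m along the optical axis (not along the pixel's ray), 0 where there is no reading.
- imaging.camera_info(name): a dict with "K" (3x3 intrinsics, pixels), "xyz" and "orientation" of the camera in the world; the wrist camera has in their place "mount" (4x4, takes a point from camera to tool coordinates, whose origin is the TCP and whose axes are the flange's). Camera axes: x right, y up, looking along -z (the intrinsics and any distortion apply to the point x, -y, -z); pixel columns grow to the right and rows downward; lengths in m; the calibration is good to about 2 mm. A picture is of the moment at which its call begins: read the wrist's pose just before it. camera_info takes no time and is no camera call.
A pose or a line that the arm cannot do raises r.PlanningError and nothing moves.
- order.close_job(): hands the job in, once; it reports no verdict.
Trained networks look in the newest picture that a camera, given by its name, has taken for a name from the list of things; names that differ only in an ending like _2 or _b are one class to them, and where a whole thing is asked for, a point or a joint stands for the part that bears it (a point fixed in the world has none). Each returns a list of dicts, best first, with "confidence" (0 to 1); they miss things now and then, are a little off and sometimes report something else, mostly with a low value. They report only what shows in the picture. A call takes as long as a camera call. They do not tell look-alikes from the thing itself.
- nets.recognise(camera, query): "centre" ([column, row] in pixels, amid what is visible of it).
- nets.regions_of(camera, query): "pixels" (384x512 bool, what is visible of it) and "centre" ([column, row] in pixels, amid what is visible of it).
The state is a dict: "time": time; "q": joint angles; "qd": joint speeds; "joint_torque": joint torques, N m; "tcp_pos": TCP position; "tcp_rot": TCP orientation; "contact_force": force on the tool from outside, world axes, zero at the start; "moment": the same for the moment, N m; "opening": finger opening in m.
Only numpy, scipy, OpenCV 4.12 (cv2) and the standard library are available. Lean on these libraries where they do the work, as an engineer would, in place of code of your own. Each camera call takes 0.05 s, during which the arm holds its last target.

### The job

Close up the slide chamber on the metal carrier with the two pins: thread the windowed spacer whose two holes match the pins down over both pins until it lies flat on the carrier, then thread the cover plate with the grip bar over the same pins until it lies flat on the spacer, and let go. Leave the other spacer, whose holes are too close together, and the timer where they are.

Things in the scene. Friction and masses are not known exactly. Their poses are not given: they have to be found in the camera images.
- carrier: Fixed aluminium slide carrier. Foot plate 80 mm (x) by 132 mm (y), 5 mm thick, with a screw at each corner; on it a bar 38 mm (x) by 124 mm (y) whose flat top, the bed, is 24 mm above the table. A glass slide lies flush in the bed. Two upright steel pins, 8 mm thick, stand on the bed at y = +45 and y = -45 mm (x = 0); they rise 30 mm above the bed (54 mm above the table), their last 4 mm tapered. Origin: centre of the underside; y along the pin row, z up.
- bed (a point): Centre of the carrier's bed, midway between the pins at their feet, 24 mm above the table; axes as the carrier's.
- spacer: The matching spacer: loose grey plastic plate, 46 mm (x) by 116 mm (y), 10 mm thick, about 60 g, lying flat on the table. Rectangular window 24 by 40 mm (x, y) in the middle and two through holes of 10.5 mm diameter at y = +45 and -45 mm. Unchanged by a half turn about z. Its long sides overhang the carrier's bar by 4 mm each when seated, so it can be held across its 46 mm width. Origin: centre of the underside; z up.
- spare_spacer: A spacer of another chamber: like the matching one in outline, thickness, material and window, but its two holes lie at y = +32 and -32 mm, too close together for the pins. To be left alone. Origin: centre of the underside.
- cover: Cover: loose aluminium plate, 46 mm (x) by 116 mm (y), 8 mm thick, about 120 g, lying flat on the table, with two through holes of 10.5 mm diameter at y = +45 and -45 mm and no window. A black grip bar stands on its middle: 14 mm (x) by 44 mm (y), from 8 to 26 mm above the underside. Unchanged by a half turn about z. Origin: centre of the plate's underside; z up.
- timer: Small white timer, 61 x 61 x 21 mm, loose, to be left alone. Origin: centre of the underside.
Things that resemble listed ones, but are neither listed nor needed, are in the scene too. What is shaped like the cover but pink is not meant.

How it is judged:
On the way:
1. the matching spacer lies flat on the carrier with both pins through its holes (horizontal distance between spacer and bed below 0.0025 m and angle between the y axis of spacer and the y axis of carrier, either way round below 0.05 rad and angle between spacer's own z axis and vertical below 0.04 rad and z of spacer in the frame of bed between -0.002 and 0.002 m and linear speed of spacer below 0.02 m/s), for 0.2 s.
At the end, for the whole second after the job is handed in: The matching spacer lies on the bed and the cover on it, both on the two pins: each centred within 2.5 mm, along the pin row within 0.05 rad, level within 0.04 rad, its underside within 2 mm of its seat (spacer 0, cover 10 mm above the bed), at rest (all of step 1 and horizontal distance between cover and bed below 0.0025 m and angle between the y axis of cover and the y axis of carrier, either way round below 0.05 rad and angle between cover's own z axis and vertical below 0.04 rad and z of cover in the frame of bed between 0.008 and 0.012 m and linear speed of cover below 0.02 m/s); the robot touches nothing.
It fails at once if the other spacer is moved more than 30 mm (distance of spare_spacer from where it was at the start of the episode above 0.03 m).
It fails at once if the timer is moved more than 30 mm (distance of timer from where it was at the start of the episode above 0.03 m).
It also fails if it takes over 64 s, if anything falls off the work surface, if the arm or the gripper's body presses on something with over 40 N, if the wrist force passes 120 N, or if a joint passes its speed limit or range.

## Working session

There is one attempt and no reset: what is moved stays moved. The work goes in short steps, each a Python script; the robot and the scene stay as the last script left them, time stands still between calls to the robot, and variables do not carry over. Pictures are saved under pics/ and viewed, and the job is handed in when it is done.

```bash
ls; mkdir -p pics; python3 - <<'E'
from station import r, imaging, order, nets
import cv2,numpy as np
s=r.state();print(s)
for n in("scene","top"):
    p,d=imaging.capture(n);cv2.imwrite(f"pics/{n}0.png",p[:,:,::-1]);np.save(f"pics/{n}0.npy",d)
    print(n,imaging.camera_info(n))
    for q in("carrier","spacer","spare_spacer","cover","timer"):
        print(n,q,[(np.round(x["centre"]).tolist(),round(x["confidence"],2)) for x in nets.recognise(n,q)])
print(imaging.camera_info("wrist"))
print(r.state()["time"])
E
```

```text
pics
{'time': 0.0, 'q': array([-1.22280634,  0.62937032,  0.0383809 ,  1.51834459, -0.02701778,
        0.99628418, -0.01999682]), 'qd': array([ 9.10088174e-04, -7.08111049e-04, -2.48948233e-03, -1.58343678e-03,
       -6.30267623e-05, -1.59625244e-03,  1.57570525e-04]), 'joint_torque': array([ 1.08665154e-03, -5.63397431e+01,  1.22664135e+00, -1.93442971e+01,
        1.10353640e-02,  1.06535133e-02,  1.37631875e-05]), 'tcp_pos': array([0.26104336, 0.59461133, 0.23037976]), 'tcp_rot': array([-2.06488733e-04,  2.05400772e-01,  9.78677490e-01, -9.22710711e-04]), 'contact_force': array([ 0.29584393,  0.58168919, -0.78758497]), 'moment': array([ 0.01426027,  0.00336011, -0.04035831]), 'opening': 0.084858192645182}
scene {'K': array([[472.27416195,   0.        , 256.59113237],
       [  0.        , 472.27416195, 185.15763017],
       [  0.        ,   0.        ,   1.        ]]), 'xyz': array([-0.22438797, -0.88709875,  1.02871996]), 'orientation': array([ 0.83742035,  0.34585911, -0.16956266, -0.38775911])}
scene carrier [([220.0, 209.0], 0.88)]
scene spacer [([213.0, 141.0], 0.82)]
scene
[... 503 characters left out ...]
228.0], 0.8)]
top spacer [([159.0, 156.0], 0.71)]
top spare_spacer [([162.0, 219.0], 0.73)]
top cover [([367.0, 210.0], 0.8), ([305.0, 201.0], 0.67)]
top timer [([276.0, 150.0], 0.75)]
{'K': array([[313.52871319,   0.        , 253.03265826],
       [  0.        , 313.52871319, 188.02355368],
       [  0.        ,   0.        ,   1.        ]]), 'mount': array([[ 5.52528826e-04,  9.58374782e-01,  2.85512646e-01,
         7.24296837e-02],
       [ 9.99999423e-01, -2.66648511e-04, -1.04016163e-03,
        -4.54486498e-04],
       [-9.20733150e-04,  2.85513057e-01, -9.58374377e-01,
        -1.42631407e-01],
       [ 0.00000000e+00,  0.00000000e+00,  0.00000000e+00,
         1.00000000e+00]])}
0.6
```

View pics/scene0.png

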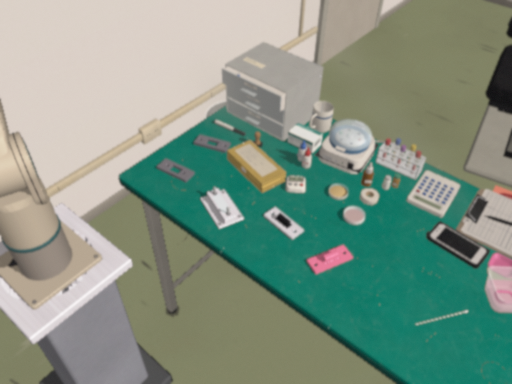

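View pics/top0.png

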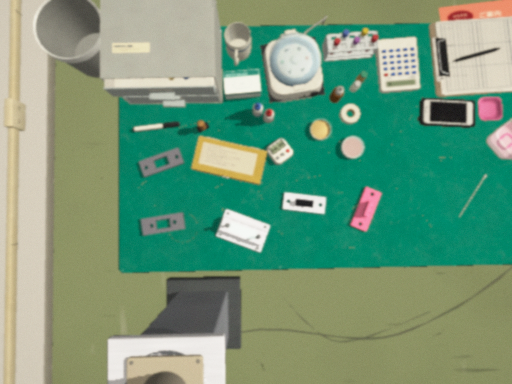

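```bash
python3 - <<'E'
import cv2
p=cv2.imread("pics/top0.png")[110:290,100:420]
cv2.imwrite("pics/topcrop.png",cv2.resize(p,None,fx=2.5,fy=2.5,interpolation=cv2.INTER_CUBIC))
E
```

```text
(no output)
```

View pics/topcrop.png

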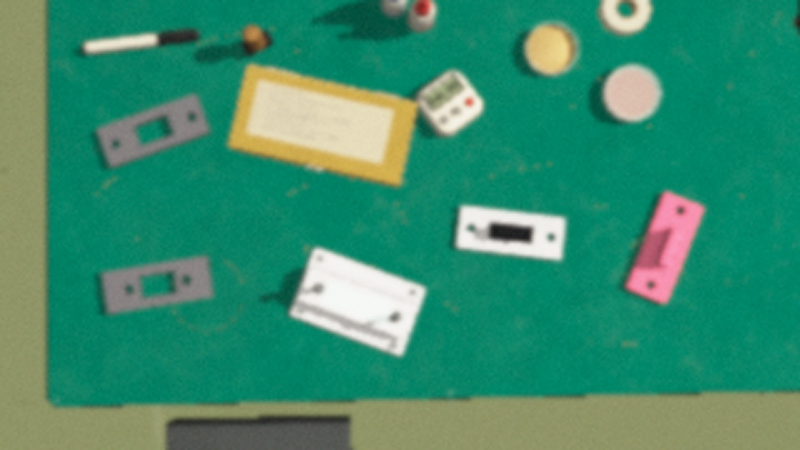

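```bash
cat > h.py <<'E'
from station import r, imaging, order, nets
import cv2,numpy as np
from scipy.spatial.transform import Rotation as R
def rot(q): return R.from_quat(np.roll(q,-1))
def quat(Rm): return np.roll(Rm.as_quat(),1)
def campose(n,st=None):
    i=imaging.camera_info(n)
    if n=="wrist":
        T=np.eye(4);T[:3,:3]=rot(st["tcp_rot"]).as_matrix();T[:3,3]=st["tcp_pos"]
        return i["K"],T@i["mount"]
    T=np.eye(4);T[:3,:3]=rot(i["orientation"]).as_matrix();T[:3,3]=i["xyz"];return i["K"],T
def ray(K,T,uv):
    uv=np.atleast_2d(uv).astype(float)
    d=np.c_[(uv[:,0]-K[0,2])/K[0,0],-(uv[:,1]-K[1,2])/K[1,1],-np.ones(len(uv))]
    return d@T[:3,:3].T
def toplane(K,T,uv,z):
    d=ray(K,T,uv);o=T[:3,3];return o+d*((z-o[2])/d[:,2])[:,None]
def proj(K,T,P):
    P=np.atleast_2d(P);c=(P-T[:3,3])@T[:3,:3]
    return np.c_[K[0,2]+K[0,0]*c[:,0]/-c[:,2],K[1,2]-K[1,1]*c[:,1]/-c[:,2]]
def down(yaw):
    # tool z down; tool x axis at world angle yaw
    return quat(R.from_euler('z',yaw)*R.from_euler('x',np.pi))
def snap(name,n="wrist"):
    st=r.state();p,d=imaging.capture(n);cv2.imwrite(f"pics/{name}.png",p[:,:,::-1]);np.save(f"pics/{name}.npy",d)
    K,T=campose(n,st);np.savez(f"pics/{name}.npz",K=K,T=T,tcp=st["tcp_pos"],rot=st["tcp_rot"]);return p,d,K,T,st
E
python3 - <<'E'
from h import *
K,T=campose("top");d=np.load("pics/top0.npy");p=cv2.imread("pics/top0.png")
for n,a,b,z in (("spacer",(146,167),(176,156),.01),("spare",(151,226),(175,222),.01),("cover",(287.5,201),(320,205),.008),("carrierpins",(226,225.5),(257.5,236.5),.054)):
    P=toplane(K,T,[a,b],z);e=P[0]-P[1]
    print(n,P.mean(0).round(4),"dist",np.linalg.norm(e).round(4),"ang of y axis",np.degrees(np.arctan2(e[1],e[0])).round(1))
import glob
print(imaging.camera_info("top").keys())
imaging.capture("top")
for q in("carrier","spacer","cover","spare_spacer"):
    for x in nets.regions_of("top",q):
        m=x["pixels"].astype(np.uint8);ys,xs=np.nonzero(m);rc=cv2.minAreaRect(np.c_[xs,ys].astype(np.float32))
        P=toplane(K,T,cv2.boxPoints(rc),.01 if q!="carrier" else .005);print(q,round(x["confidence"],2),P.mean(0).round(4),np.linalg.norm(P[1]-P[0]).round(3),np.linalg.norm(P[2]-P[1]).round(3),np.round(rc,1) if 0 else rc)
E
```

```text
spacer [0.6323 0.0059 0.01  ] dist 0.0887 ang of y axis 109.3
spare [0.4583 0.0014 0.01  ] dist 0.067 ang of y axis 98.3
cover [ 0.5087 -0.39    0.008 ] dist 0.0913 ang of y axis 81.9
carrierpins [ 0.4373 -0.2172  0.054 ] dist 0.0881 ang of y axis 69.7
dict_keys(['K', 'xyz', 'orientation'])
carrier 0.86 [ 0.4373 -0.2164  0.005 ] 0.08 0.132 ((241.9744110107422, 229.94525146484375), (47.416847229003906, 28.791852951049805), 19.983104705810547)
carrier 0.21 [0.4604 0.0036 0.005 ] 0.12 0.046 ((162.6352081298828, 223.20541381835938), (16.558452606201172, 43.25473403930664), 80.27242279052734)
spacer 0.58 [0.6323 0.0073 0.01  ] 0.118 0.048 ((160.5, 161.5), (17.076295852661133, 42.374515533447266), 71.56504821777344)
cover 0.88 [ 0.5102 -0.3891  0.01  ] 0.046 0.116 ((303.5065612792969, 202.44305419921875), (41.76138687133789, 16.353042602539062), 6.581944942474365)
cover 0.6 [ 0.4911 -0.56    0.01  ] 0.117 0.047 ((364.93310546875, 208.170166015625), (16.886489868164062, 41.651123046875), 21.447736740112305)
spare_spacer 0.93 [0.4611 0.0027 0.01  ] 0.12 0.048 ((162.5, 222.99998474121094), (17.39482879638672, 43.416358947753906), 81.8698959350586)
```

```bash
python3 - <<'E'
from h import *
print(r.state()["time"])
r.move_to([.4373,-.2172,.17],down(np.radians(69.7)));print(r.state()["time"],r.state()["q"].round(2))
snap("car")
r.move_to([.6323,.0065,.13],down(np.radians(108.8)));print(r.state()["time"],r.state()["q"].round(2))
snap("spc")
for q in("spacer",):
    for x in nets.regions_of("wrist",q): print(x["centre"],x["confidence"])
print(r.state()["tcp_pos"],r.state()["time"])
E
```

```text
0.85
3.775 [-0.02  0.57  0.63  2.04 -0.52  0.7   0.59]
4.975 [-0.31  0.76  0.44  1.67 -0.42  0.8   0.64]
[244.9, 168.2] 0.88
[0.63170408 0.00359665 0.13058185] 5.075
```

View pics/car.png

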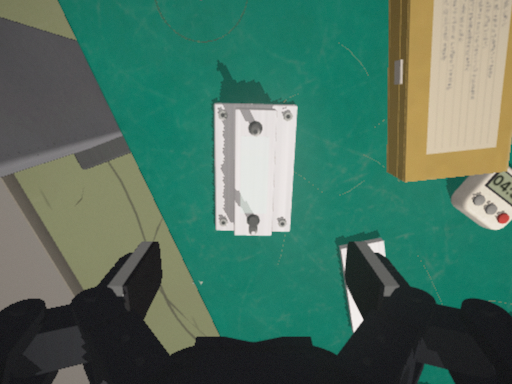

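View pics/spc.png

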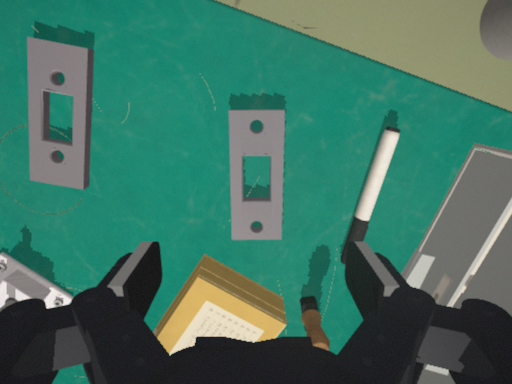

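```bash
python3 - <<'E'
import cv2,numpy as np
a=cv2.imread("pics/spc.png");b=cv2.imread("pics/car.png")
def c(p,u,v,h=16):return cv2.resize(p[v-h:v+h,u-h:u+h],None,fx=12,fy=12,interpolation=cv2.INTER_NEAREST)
cv2.imwrite("pics/cr.png",np.vstack([np.hstack([c(a,257,127),c(a,257,227)])[:, :760],np.hstack([c(b,255,128),c(b,253,222)])[:, :760]])[:, :]) 
i=cv2.imread("pics/cr.png");cv2.imwrite("pics/cr.png",cv2.resize(i,(590,590)))
E
```

```text
(no output)
```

View pics/cr.png

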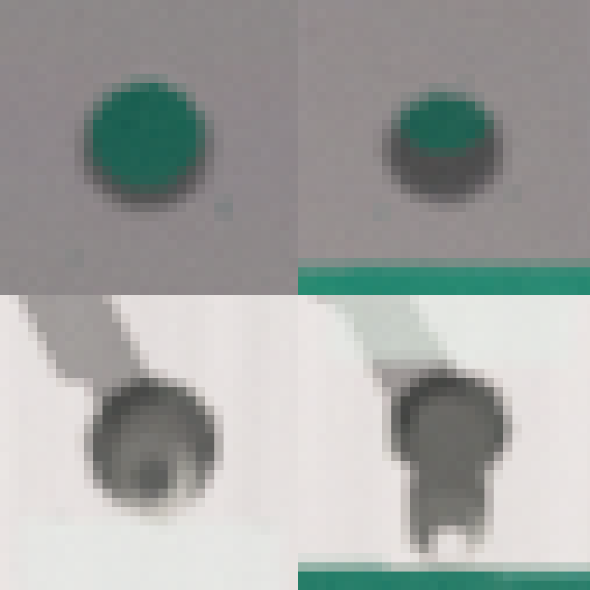

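```bash
python3 - <<'E'
from h import *
def blob(img,u,v,h,f):
    s=4;roi=cv2.resize(img[v-h:v+h,u-h:u+h],None,fx=s,fy=s,interpolation=cv2.INTER_CUBIC).astype(int)
    m=f(roi).astype(np.uint8);n,l,st,c=cv2.connectedComponentsWithStats(m)
    k=1+np.argmin(np.linalg.norm(c[1:]-h*s,axis=1)+1e3*(st[1:,4]<s*s*20))
    cs,_=cv2.findContours((l==k).astype(np.uint8),0,cv2.CHAIN_APPROX_NONE);e=cv2.fitEllipse(max(cs,key=len))
    return np.array([u-h,v-h])+(np.array(e[0])+.5)/s-.5,np.array(e[1])/s
p=cv2.imread("pics/spc.png");z=np.load("pics/spc.npz");K,T=z["K"],z["T"]
f=lambda q:(q.max(2)-q.min(2)>30)|(q.max(2)<120)
H=[blob(p,257,127,14,f),blob(p,257,226,11,f)];print(H)
P=toplane(K,T,[H[0][0],H[1][0]],.010);e=P[0]-P[1];print("spacer",P.mean(0),np.linalg.norm(e),np.degrees(np.arctan2(e[1],e[0])))
p=cv2.imread("pics/car.png");z=np.load("pics/car.npz");K,T=z["K"],z["T"]
# manual: discs
sc=590/64
d1=np.array([255-16+152/sc,128-16+(443-295)/sc])-.5
d2=np.array([253-16+(450-295)/sc,222-16+(430-295)/sc])-.5
for zz in(.024,):
    P=toplane(K,T,[d1,d2],zz);e=P[0]-P[1];print("disc",zz,d1,d2,P.mean(0),np.linalg.norm(e),np.degrees(np.arctan2(e[1],e[0])))
t1=np.array([255-16+155/sc,128-16+(475-295)/sc])-.5
t2=np.array([253-16+(452-295)/sc,222-16+(538-295)/sc])-.5
P=toplane(K,T,[t1,t2],.054);e=P[0]-P[1];print("tips",t1,t2,P.mean(0),np.linalg.norm(e),np.degrees(np.arctan2(e[1],e[0])))
c=P.mean(0);e=e/np.linalg.norm(e)
for n in("car","spc"):
    d=np.load(f"pics/{n}.npy");zz=np.load(f"pics/{n}.npz");K,T=zz["K"],zz["T"]
    for u,v in((250,175),(256,195),(300,175),(257,150),(262,210),(240,160),(255,132)):
        x=d[v,u];q=T[:3,3]+ray(K,T,(u,v))[0]*x;print(n,u,v,q.round(4))
E
python3 - <<'E'
import cv2
p=cv2.imread("pics/car.png")[90:250,190:320];cv2.imwrite("pics/cc.png",cv2.resize(p,None,fx=3.7,fy=3.7,interpolation=cv2.INTER_CUBIC))
E
```

```text
[(array([256.18370342, 126.416008  ]), array([13.60806942, 13.9912138 ])), (array([256.16952038, 226.64844799]), array([11.46597672, 12.4256115 ]))]
spacer [0.63345237 0.00647668 0.01      ] 0.08978976010538417 108.78122688465426
disc 0.024 [254.98813559 127.55423729] [253.31355932 220.1440678 ] [ 0.43858448 -0.21814588  0.024     ] 0.09047790373674597 68.89024887335843
tips [255.31355932 131.02542373] [253.53050847 231.85932203] [ 0.43892107 -0.21763024  0.054     ] 0.0895901643127024 68.93375526202794
car 250 175 [ 0.4352 -0.216   0.0239]
car 256 195 [ 0.4337 -0.2368  0.0236]
car 300 175 [ 0.4811 -0.2391  0.0007]
car 257 150 [ 0.4496 -0.1958  0.0242]
car 262 210 [ 0.434  -0.2531  0.0244]
car 240 160 [ 0.4315 -0.1992  0.0241]
car 255 132 [ 0.4535 -0.1797  0.024 ]
spc 250 175 [ 0.628   0.0056 -0.    ]
spc 256 195 [ 6.391e-01 -1.030e-02  6.000e-04]
spc 300 175 [0.6703 0.0201 0.0007]
spc 257 150 [0.626  0.0306 0.0101]
spc 262 210 [ 0.6477 -0.0191  0.0099]
spc 240 160 [0.615  0.018  0.0107]
spc 255 132 [0.6197 0.044  0.0065]
```

View pics/cc.png

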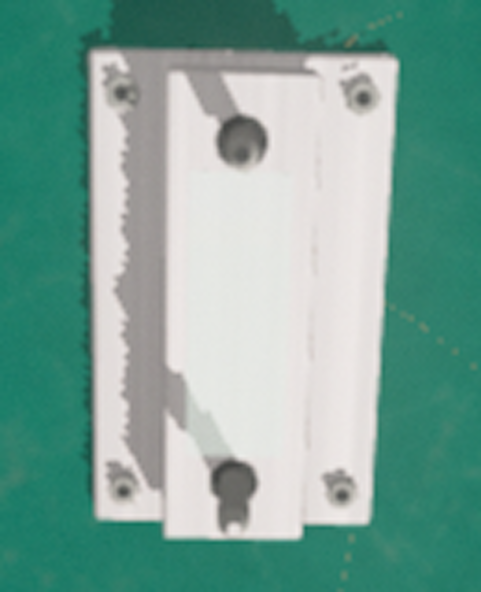

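```bash
python3 - <<'E'
from h import *
o=down(np.radians(108.78))
def pr(t=""):
    s=r.state();print(t,round(s["time"],2),s["tcp_pos"].round(4),"yaw",np.degrees(np.arctan2(*rot(s["tcp_rot"]).as_matrix()[[1,0],0])).round(2),s["contact_force"].round(1),round(s["opening"],4))
pr()
r.set_gripper(.062,40)
pr("g")
r.line_to([.6335,.0065,.03],o,vel=.12);pr("a")
r.pause(.2);pr("a2")
print(r.line_to([.6335,.0065,.002],o,vel=.05,threshold=5));pr("b")
r.pause(.2);pr("b2")
snap("s2")
E
```

```text
5.08 [0.6317 0.0036 0.1306] yaw 108.56 [-0.6  0.8 -0.1] 0.0853
g 5.44 [0.6322 0.0062 0.1301] yaw 108.77 [ 0.4  0.3 -0.5] 0.0619
a 6.42 [0.6342 0.0063 0.0307] yaw 108.77 [0.2 0.3 0.1] 0.0622
a2 6.62 [0.634  0.0065 0.0308] yaw 108.78 [-0.6 -1.  -0.3] 0.0622
False
b 7.33 [0.6335 0.0064 0.0019] yaw 108.77 [ 0.2 -0.5  0.3] 0.062
b2 7.53 [0.6338 0.0065 0.0023] yaw 108.78 [-0.6 -1.   0.4] 0.062
```

View pics/s2.png

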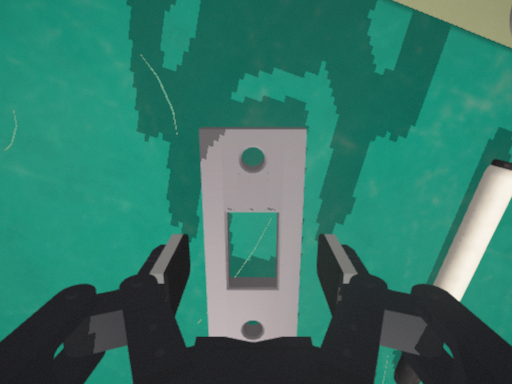

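```bash
cat >> h.py <<'E'
def pr(t=""):
    s=r.state();print(t,round(s["time"],2),s["tcp_pos"].round(4),"yaw",np.degrees(np.arctan2(*rot(s["tcp_rot"]).as_matrix()[[1,0],0])).round(2),s["contact_force"].round(1),round(s["opening"],4));return s
def blob(img,u,v,h,f):
    s=4;roi=cv2.resize(img[v-h:v+h,u-h:u+h],None,fx=s,fy=s,interpolation=cv2.INTER_CUBIC).astype(int)
    m=f(roi).astype(np.uint8);n,l,st,c=cv2.connectedComponentsWithStats(m)
    k=1+np.argmin(np.linalg.norm(c[1:]-h*s,axis=1)+1e3*(st[1:,4]<s*s*20))
    cs,_=cv2.findContours((l==k).astype(np.uint8),0,cv2.CHAIN_APPROX_NONE);e=cv2.fitEllipse(max(cs,key=len))
    return np.array([u-h,v-h])+(np.array(e[0])+.5)/s-.5,np.array(e[1])/s
dark=lambda q:(q.max(2)-q.min(2)>30)|(q.max(2)<115)
def rep(P,t):
    e=P[0]-P[1];print(t,P.mean(0).round(4),"d",np.linalg.norm(e).round(4),"ang",np.degrees(np.arctan2(e[1],e[0])).round(2))
def load(n):
    z=np.load(f"pics/{n}.npz");return cv2.imread(f"pics/{n}.png"),z["K"],z["T"]
E
python3 - <<'E'
from h import *
p,K,T=load("s2")
H=[blob(p,253,159,18,dark),blob(p,252,329,11,dark)];print(H)
rep(toplane(K,T,[H[0][0],H[1][0]],.01),"spacer")
s=pr()
print(r.line_to([.6335,.0065,-.007],None,vel=.02,threshold=4));s=pr("touch")
r.pause(.1);pr()
E
```

```text
[(array([252.1455822 , 159.60206795]), array([24.02410698, 25.07071495])), (array([252.10944462, 329.51311111]), array([18.36198044, 20.68166351]))]
spacer [0.6333 0.0066 0.01  ] d 0.0895 ang 108.75
 7.58 [0.6337 0.0065 0.0023] yaw 108.78 [ 0.5  0.6 -0.6] 0.0618
True
touch 7.99 [ 0.6336  0.0065 -0.0054] yaw 108.78 [-0.6 -0.2  5.5] 0.0619
 8.09 [ 0.6335  0.0065 -0.0054] yaw 108.79 [0.5 0.5 5.1] 0.0621
```

```bash
python3 - <<'E'
from h import *
r.line_to([.6334,.0065,-.001],None,vel=.05);pr()
r.set_gripper(.03,45);s=pr("grip")
r.line_to([.6334,.0065,.06],None,vel=.12);pr("up");r.pause(.1)
snap("held")
E
```

```text
8.34 [ 0.6336  0.0065 -0.0009] yaw 108.79 [-0.2 -0.7  0.7] 0.0619
grip 8.63 [ 0.6335  0.0065 -0.0009] yaw 108.79 [-0.9 -0.7  3. ] 0.0443
up 9.29 [0.633  0.0067 0.0597] yaw 108.79 [-0.1  0.1 -0.6] 0.045
```

View pics/held.png

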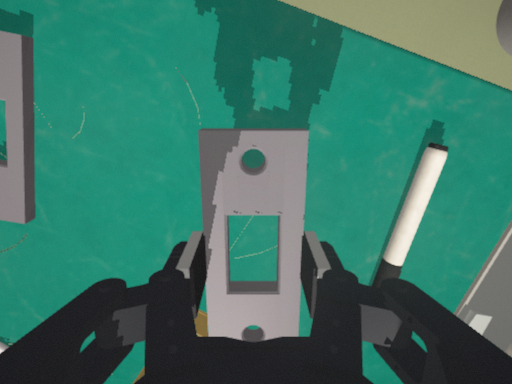

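```bash
python3 - <<'E'
from h import *
p,K,T=load("held");z=np.load("pics/held.npz")
H=blob(p,252,161,18,dark);print(H)
tz=z["tcp"][2]
P=toplane(K,T,H[0],tz+.011)[0]-z["tcp"];print("hole1 in tool",rot(z["rot"]).inv().apply(P).round(4))
C=np.array([.4388,-.2178]);
r.move_to([*C,.085],down(np.radians(68.9)));pr()
r.pause(.3);pr()
snap("over")
E
python3 - <<'E'
import cv2
p=cv2.imread("pics/over.png")[100:384,130:380];cv2.imwrite("pics/oc.png",cv2.resize(p,None,fx=2.1,fy=2.1,interpolation=cv2.INTER_CUBIC))
E
```

```text
(array([252.70563889, 161.81189346]), array([25.30337715, 25.78531075]))
hole1 in tool [ 0.0447 -0.0001 -0.011 ]
 10.58 [ 0.4404 -0.2166  0.0848] yaw 69.08 [-0.5  0.7 -0.1] 0.0446
 10.88 [ 0.4394 -0.2172  0.0848] yaw 69.0 [-0.9  0.5 -0.1] 0.0445
```

View pics/oc.png

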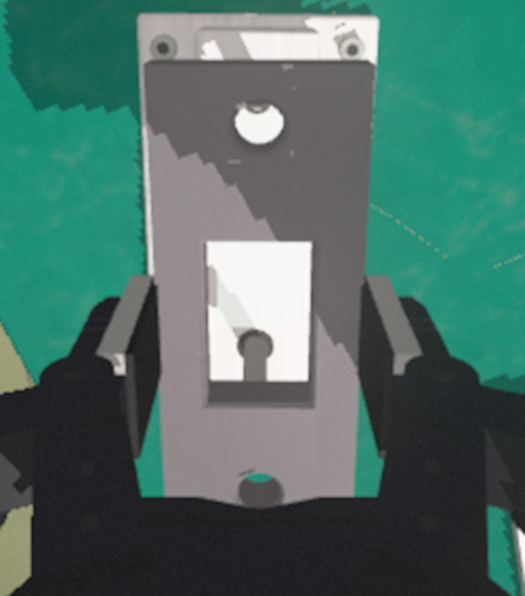

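```bash
python3 - <<'E'
from h import *
p,K,T=load("over")
a=np.radians(68.9);u=np.array([np.cos(a),np.sin(a)]);C=np.array([.4388,-.2178])
print(proj(K,T,[[*(C-.045*u),.024],[*(C-.045*u),.030],[*(C+.045*u),.054]]))
c=cv2.resize(p[250:285,235:270],None,fx=12,fy=12,interpolation=cv2.INTER_NEAREST);cv2.imwrite("pics/pin2.png",c)
E
```

```text
[[252.01207154 263.76071628]
 [251.98258035 268.11894108]
 [252.05607071 147.57825425]]
```

View pics/pin2.png

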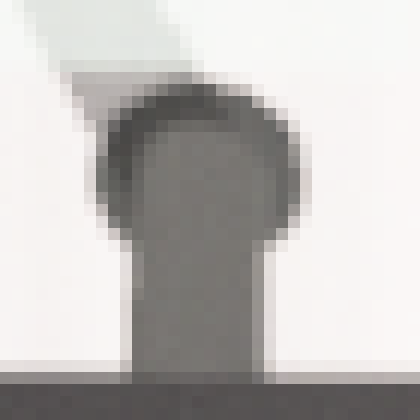

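```bash
python3 - <<'E'
from h import *
o=down(np.radians(68.95))
r.line_to([.4385,-.2177,.062],o,vel=.06);r.pause(.5);pr()
snap("o2")
print(r.line_to([.4385,-.2177,.042],o,vel=.04,threshold=8));pr()
snap("o3")
E
python3 - <<'E'
import cv2,numpy as np
p=[cv2.resize(cv2.imread(f"pics/{n}.png")[130:345,190:320],None,fx=2.7,fy=2.7,interpolation=cv2.INTER_CUBIC) for n in("o2","o3")]
cv2.imwrite("pics/oc2.png",np.hstack(p))
E
```

```text
11.97 [ 0.4386 -0.2177  0.0621] yaw 68.95 [ 0.2 -1.4 -0.5] 0.0444
False
 12.67 [ 0.4384 -0.2178  0.0418] yaw 68.93 [ 0.   0.6 -1.3] 0.0448
```

View pics/oc2.png

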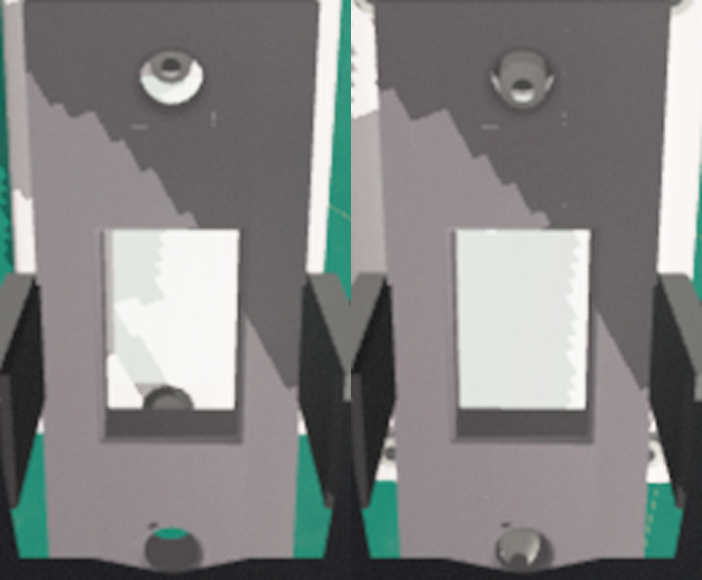

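```bash
python3 - <<'E'
from h import *
o=down(np.radians(68.95))
print(r.line_to([.4385,-.2177,.0215],o,vel=.03,threshold=10));pr()
snap("o4")
E
python3 - <<'E'
import cv2,numpy as np
p=[cv2.resize(cv2.imread(f"pics/{n}.png")[130:345,170:340],None,fx=2.7,fy=2.7,interpolation=cv2.INTER_CUBIC) for n in("o4",)]
cv2.imwrite("pics/oc3.png",np.hstack(p))
E
```

```text
True
 13.33 [ 0.4383 -0.2176  0.023 ] yaw 68.95 [-0.4  0.4  6.8] 0.0446
```

View pics/oc3.png

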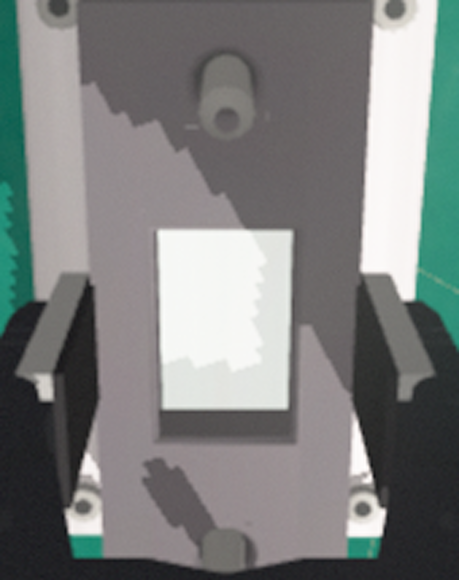

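```bash
python3 - <<'E'
from h import *
o=down(np.radians(68.95))
r.set_gripper(.066);pr()
r.line_to([.4385,-.2177,.12],None,vel=.15)
r.line_to([.4385,-.2177,.17],None,vel=.15);r.pause(.3);pr()
snap("car2")
r.move_to([.5095,-.3895,.13],down(np.radians(82)));r.pause(.4);pr()
snap("cov");print(r.state()["q"].round(2))
E
python3 - <<'E'
import cv2,numpy as np
p=[cv2.resize(cv2.imread(f"pics/{n}.png")[90:260,190:330],None,fx=2.8,fy=2.8,interpolation=cv2.INTER_CUBIC) for n in("car2","cov")]
cv2.imwrite("pics/cc2.png",np.hstack(p))
E
```

```text
13.72 [ 0.438  -0.2172  0.0225] yaw 68.97 [ 0.3 -0.4  0. ] 0.066
 15.31 [ 0.438  -0.2175  0.1693] yaw 68.96 [ 0.4  0.2 -0.8] 0.0662
 16.54 [ 0.5099 -0.3888  0.1304] yaw 82.05 [ 0.1 -0.4  1.1] 0.0663
[ 0.32  0.78  0.49  1.64 -0.47  0.83  0.88]
```

View pics/cc2.png

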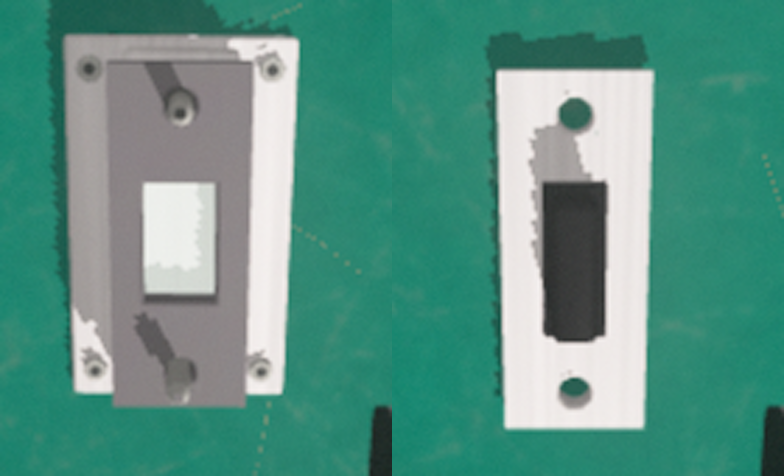

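View pics/cov.png

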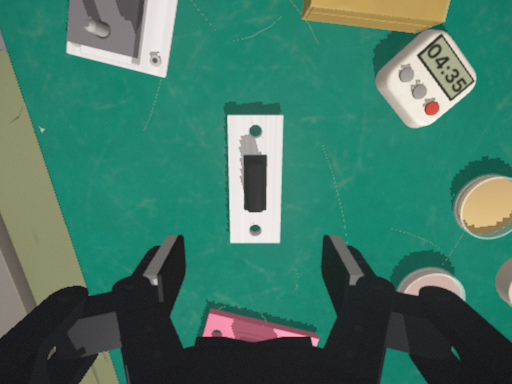

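```bash
python3 - <<'E'
from h import *
p,K,T=load("cov")
f=lambda q:(q.max(2)-q.min(2)>25)|(q.max(2)<170)
H=[blob(p,255,131,9,f),blob(p,255,230,9,f)];print(H)
rep(toplane(K,T,[H[0][0],H[1][0]],.008),"cover")
# grip bar top (black)
m=(p.max(2)<70).astype(np.uint8);m[:, :235]=0;m[:,275:]=0;m[225:]=0;m[:145]=0
ys,xs=np.nonzero(m);rc=cv2.minAreaRect(np.c_[xs,ys].astype(np.float32));P=toplane(K,T,cv2.boxPoints(rc),.026);print("bar",P.mean(0),np.linalg.norm(P[1]-P[0]),np.linalg.norm(P[2]-P[1]))
p,K,T=load("car2")
cv2.imwrite("pics/t.png",np.hstack([cv2.resize(p[v-14:v+14,u-14:u+14],(392,392),interpolation=cv2.INTER_NEAREST) for u,v in((254,128),(254,224))]))
E
```

```text
[(array([253.86214066, 132.22720528]), array([11.86645985, 18.23464203])), (array([254.85985851, 229.6380949 ]), array([10.61058807, 11.27084064]))]
cover [ 0.511 -0.391  0.008] d 0.0886 ang 82.72
bar [ 0.51159482 -0.38691951  0.026     ] 0.0167536927950356 0.04679735289751021
```

View pics/t.png

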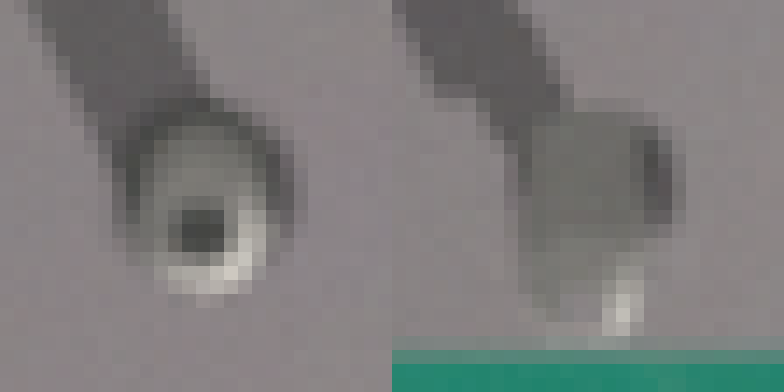

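```bash
python3 - <<'E'
from h import *
p,K,T=load("cov")
print(p[125:137,247:263].max(2))
for th in(120,150):
    f=lambda q:(q.max(2)-q.min(2)>30)|(q.max(2)<th)
    H=[blob(p,255,131,9,f),blob(p,255,230,9,f)];print(H)
    rep(toplane(K,T,[H[0][0],H[1][0]],.008),"cover")
p,K,T=load("car2")
t1=np.array([254-14+203/14,128-14+230/14])-.5
rep(toplane(K,T,[t1,t1],.054),"tip1")
a=np.radians(68.95);print(np.array([.4385,-.2177])+.045*np.array([np.cos(a),np.sin(a)]))
E
```

```text
[[238 236 236 238 234 192 137 123 124 122 144 188 220 230 233 236]
 [238 237 238 228 184 130 103 102 103  99 101 121 169 210 229 235]
 [238 237 227 175 114 102 101 101 104 102 100 102 117 160 212 234]
 [238 231 185 114 103 103 101 101 100 100 101 102 100 125 180 227]
 [237 222 166 100 102 100 102  99 102 100 101 100 101 116 159 222]
 [236 218 160 102 100 101  99 101 102 100  99 100  99 101 146 214]
 [235 218 156 100 100 100 100 102 100 101 101 101 100 104 142 206]
 [234 219 165 105 101 100 100  97  98 101 102  99  99 112 146 207]
 [236 217 158 118 102 102 100  99 101 101 100 102 104 123 160 215]
 [217 194 153 135 113 102 100  97  99 101  99 106 118 137 179 225]
 [170 165 160 152 132 118 107 102 101 107 111 123 137 164 207 232]
 [170 167 163 159 153 141 131 125 127 127 136 151 165 197 227 228]]
[(array([254.95381451, 130.38372612]), array([10.69460964, 10.92956829])), (array([254.62556553, 228.04388285]), array([6.70582676, 9.50892925]))]
cover [ 0.5116 -0.3895  0.008 ] d 0.0886 ang 81.99
[(array([254.972332  , 130.89548016]), array([11.91252613, 12.28926182])), (array([254.85636806, 229.40295219]), array([ 9.68839264, 10.63432693]))]
cover [ 0.5116 -0.3904  0.008 ] d 0.0895 ang 82.12
tip1 [ 0.4548 -0.1758  0.054 ] d 0.0 ang 0.0
[ 0.45466321 -0.17570297]
```

```bash
python3 - <<'E'
from h import *
o=down(np.radians(82.1))
r.set_gripper(.04,60)
r.line_to([.5116,-.3906,.04],o,vel=.12);r.pause(.2)
print(r.line_to([.5116,-.3906,.0105],o,vel=.05,threshold=6));pr()
r.set_gripper(.005,60);r.pause(.1);s=pr("grip")
r.line_to([.5116,-.3906,.07],None,vel=.1);r.pause(.1);pr("up")
snap("heldc")
E
```

```text
False
 18.8 [ 0.5115 -0.3908  0.0104] yaw 82.09 [0.7 1.  0.7] 0.04
grip 19.25 [ 0.512  -0.3909  0.0111] yaw 82.1 [-0.5  0.2  4.2] 0.0123
up 20.09 [ 0.5111 -0.3901  0.0692] yaw 82.1 [-0.6 -0.1 -0.8] 0.0125
```

View pics/heldc.png

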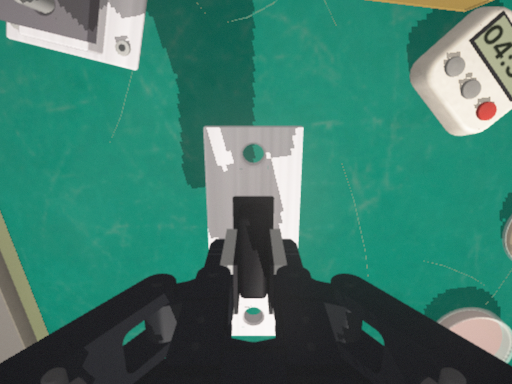

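```bash
python3 - <<'E'
from h import *
p,K,T=load("heldc");z=np.load("pics/heldc.npz")
cv2.imwrite("pics/t2.png",np.hstack([cv2.resize(p[v-18:v+18,u-18:u+18],(396,396),interpolation=cv2.INTER_NEAREST) for u,v in((254,153),(254,316))]))
f=lambda q:(q.max(2)-q.min(2)>30)|(q.max(2)<125)
H=[blob(p,254,153,17,f),blob(p,254,316,14,lambda q:(q.max(2)-q.min(2)>30)|(q.max(2)<180))];print(H)
P=toplane(K,T,[H[0][0],H[1][0]],z["tcp"][2]-.0027);rep(P,"c")
print(rot(z["rot"]).inv().apply(P-z["tcp"]).round(4))
E
```

```text
[(array([252.97946167, 152.88957024]), array([18.24571419, 20.57841492])), (array([253.29639244, 315.66537571]), array([17.14489555, 18.96671295]))]
c [ 0.5115 -0.3891  0.0665] d 0.0904 ang 82.24
[[ 0.0462  0.0002  0.0027]
 [-0.0442  0.0004  0.0027]]
```

View pics/t2.png

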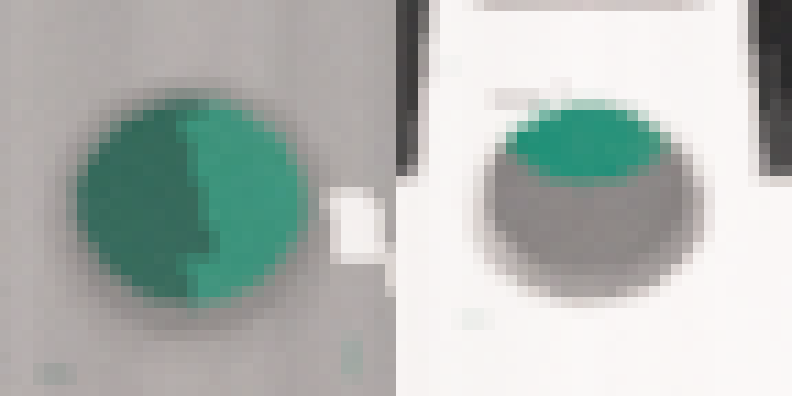

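```bash
python3 - <<'E'
from h import *
o=down(np.radians(68.9))
r.line_to([.5116,-.3906,.09],None,vel=.1)
r.move_to([.4381,-.2184,.09],o);r.pause(.3)
r.line_to([.4381,-.2184,.073],o,vel=.06);r.pause(.5);pr()
snap("c1")
E
python3 - <<'E'
import cv2,numpy as np
p=[cv2.resize(cv2.imread(f"pics/{n}.png")[110:350,170:340],None,fx=2.4,fy=2.4,interpolation=cv2.INTER_CUBIC) for n in("c1",)]
cv2.imwrite("pics/c1c.png",np.hstack(p))
E
```

```text
22.5 [ 0.4382 -0.2184  0.0731] yaw 68.91 [-0.5  0.2 -2.2] 0.0125
```

View pics/c1c.png

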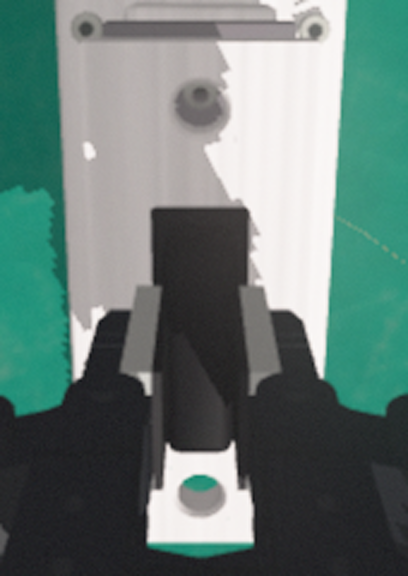

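```bash
python3 - <<'E'
from h import *
o=down(np.radians(68.9))
print(r.line_to([.4381,-.2184,.058],o,vel=.03,threshold=7));pr()
snap("c2")
E
python3 - <<'E'
import cv2,numpy as np
p=[cv2.resize(cv2.imread(f"pics/{n}.png")[110:350,170:340],None,fx=2.4,fy=2.4,interpolation=cv2.INTER_CUBIC) for n in("c2",)]
cv2.imwrite("pics/c2c.png",np.hstack(p))
E
```

```text
False
 23.2 [ 0.438  -0.2185  0.0579] yaw 68.89 [ 0.5 -0.1 -0.6] 0.0123
```

View pics/c2c.png

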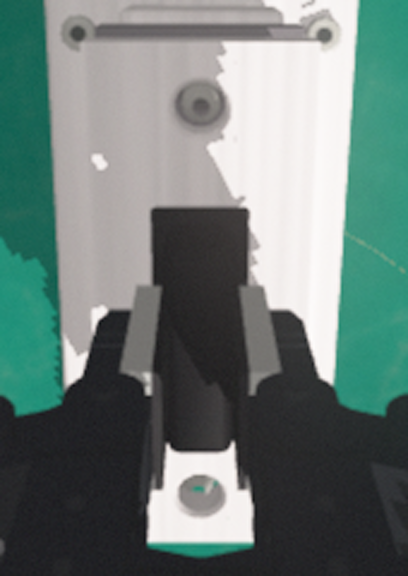

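Both pins sit inside the cover's holes (crop (200,104) and (202,494)) with no force. I'm lowering it to the seat.

```bash
python3 - <<'E'
from h import *
o=down(np.radians(68.9))
print(r.line_to([.4381,-.2184,.043],o,vel=.025,threshold=9));s=pr()
if s["tcp_pos"][2]<.0462:
    r.set_gripper(.04);pr("open")
    r.line_to([.4381,-.2184,.12],None,vel=.12);r.line_to([.4381,-.2184,.18],None,vel=.15);r.pause(.3);pr()
    p,d,K,T,st=snap("fin")
E
python3 - <<'E'
import cv2,numpy as np
p=[cv2.resize(cv2.imread(f"pics/{n}.png")[90:270,180:340],None,fx=3,fy=3,interpolation=cv2.INTER_CUBIC) for n in("fin",)]
cv2.imwrite("pics/finc.png",np.hstack(p))
E
```

```text
True
 23.77 [ 0.438  -0.2183  0.045 ] yaw 68.89 [-1.2  0.3  5.6] 0.0125
open 24.16 [ 0.4376 -0.2179  0.0445] yaw 68.92 [ 0.   0.5 -0.4] 0.0402
 25.78 [ 0.4377 -0.2182  0.1793] yaw 68.91 [ 0.4 -0.5 -0.4] 0.0402
```

View pics/finc.png

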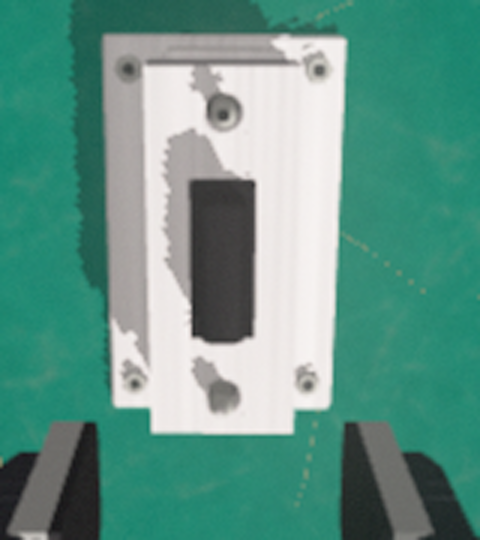

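```bash
python3 - <<'E'
from h import *
p,K,T=load("fin");d=np.load("pics/fin.npy")
for u,v in((232,125),(272,125),(236,220),(272,220),(245,135),(268,180)):
    w=np.median(d[v-2:v+3,u-2:u+3]);print(u,v,(T[:3,3]+ray(K,T,(u,v))[0]*w).round(4))
imaging.capture("top")
for q in("spare_spacer","timer"):
    print(q,[(x["centre"],round(x["confidence"],2)) for x in nets.recognise("top",q)])
order.close_job();pr()
E
```

```text
232 125 [ 0.4372 -0.1678  0.0421]
272 125 [ 0.47   -0.1804  0.042 ]
236 220 [ 0.4068 -0.2525  0.0419]
272 220 [ 0.4392 -0.2647  0.0423]
245 135 [ 0.4446 -0.18    0.0422]
268 180 [ 0.4493 -0.2261  0.0421]
spare_spacer [([163.2, 227.6], 0.58)]
timer [([278.0, 149.3], 0.66)]
the job is handed in; nothing more can be done
the job is handed in; nothing more can be done
```

The slide chamber is closed and the job is handed in, at about 26 s of the 64 s allowed. The matching spacer and then the aluminium cover went over both pins, and the gripper has let go and moved clear above.

- **Choosing the parts:** In the top picture the spacer at pixel (160,161) has its holes about 89 mm apart, so I took it. The one at (163,223) has them about 67 mm apart, so I left it. I took the cover with the black grip bar at (304,203) rather than the pink one at (366,208).
- **Seating:** The spacer met the bed at the height I expected, with about 7 N of contact. The cover met the spacer within 0.3 mm of its expected height, with about 6 N. Neither jammed on the way down.
- **Last checks:** The closing wrist picture shows both pins through the cover's holes. Depth at six points on the cover reads 41.9–42.3 mm, against 42 mm expected, so it lies flat and level.
- **Left alone:** The gripper never reached for the other spacer or the timer. In the final top picture the network's timer centre was within 2 px of where it began. For the other spacer it gave row 227.6, against 219–223 at the start. I put that down to noise in the network's reading (confidence 0.58), but I did not check it against the picture. Even taken at face value, it is 13–25 mm, under the 30 mm limit.

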